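# Take a steeped tea-for-one set apart and lay it out

### The job

The tea has steeped: take the tea-for-one set apart and lay it out. Stand the infuser in the small white drip dish, the teapot on the round cork trivet with its wooden lid back on, and the cup in its blue saucer, all upright and properly seated; the lid may wait on the saucer or a clear bit of worktop meanwhile. Keep the full teapot level, and leave the sugar jar and the timer where they are.

Things in the scene. Friction and masses are not known exactly. Their poses are not given: they have to be found in the camera images.
- cup: blue cup, bottom of the stack, 112 mm across the rim, 60 mm high, wall 7 mm, 0.24 kg. Origin: centre of its flat foot (60 mm across), z up. Strap handle along its own -y, 12 mm thick (across x): a loop from the wall to 85 mm from the axis, z = 16 to 53 mm; pinch it from above across its thickness, 70 mm from the axis
- pot: white teapot, 0.36 kg. Origin: centre of its flat foot (93 mm across), z up. At first its 10 mm foot hangs in the cup's mouth (origin 50 mm over the cup's); it lifts straight up. Belly 105 mm across; round neck 64 mm outside, 53 mm inside, z = 56 to 92 mm (the mouth): grip it from above. Spout along +x to 85 mm out, top z = 71 mm; handle along -x to 86 mm, top z = 54 mm
- infuser: steel basket, 48 mm across, hanging in the pot's mouth; origin: centre of its flat underside (43 mm across), 54 mm over the pot's at first, z up. Flange 60 mm across at z = 38 to 43 mm. Black handle tab along its own +x, 38 to 68 mm from the axis, 14 mm wide, z = 36 to 45 mm: pinch it from above across its width 53 mm from the axis, lift straight up. 0.09 kg
- lid: light wooden disc, 66 mm across (z = 8 to 15 mm), dark knob 16 to 20 mm across up to z = 37 mm, plug 41 mm across below it (z = 0 to 8 mm). Origin: centre of the plug's underside, z up. At first on the infuser's flange (origin 35 mm over the infuser's); seated on the pot its origin is 84 mm over the pot's. 0.06 kg
- saucer: blue saucer, 144 mm across, rim 17 mm high, loose on the worktop. Origin: centre of its underside, z up; its flat floor (inside, about 74 mm across) is at z = 5 mm and the sides slope up from there. 0.35 kg
- trivet: round cork trivet, 130 mm across, 12 mm thick, loose on the worktop. Origin: centre of its underside, z up. 0.3 kg
- drip_dish: small white drip dish, 86 mm across, rim 16 mm high, loose on the worktop. Origin: centre of its underside, z up; its flat floor (about 64 mm across) is at z = 4 mm. 0.25 kg
- sugar_jar: bystander: closed sugar jar with a grey lid, 63 mm across, 110 mm high. Origin: centre of its underside
- timer: bystander: red and white kitchen timer, 63 mm across, 46 mm high. Origin: centre of its underside

How it is judged:
By the outcome, as a careful person would: the job done as asked, in the order asked, and still so for the second after the job is handed in, with the robot touching nothing.
It also fails if it takes over 141 s, if anything falls off the work surface, if the arm or the gripper's body presses on something with over 40 N, if the wrist force passes 120 N, or if a joint passes its speed limit or range.

### The arm

A 6-joint arm with a two-finger parallel gripper is mounted at the origin on a cart in front of the work surface, level with it; the furniture and walls round the work are solid. World frame = base frame: x ahead of the robot, y to its left, z up, the work surface at z = 0. Lengths are in m, angles in degrees, forces in N, time in s.
With the tool pointing down it reaches from about 0.4 to 0.825 m from the base axis. Payload 7 kg.
Tool frame: the origin (TCP) lies at the very end of the fingers, on their centre line; the grasp point (between the pads) lies 19 mm behind it; z points along the fingers, y is the line along which they close (so a half turn about z gives the same grasp; the last joint's range is limited). The gripper opens to 88 mm and grips with 3 to 60 N. Pads are 19 mm wide; open, the fingers measure 130 mm over their backs; the gripper's body (78 mm by 193 mm) begins 47 mm behind the grasp point.
Start: joints at [81.366, 20.546, 0.682, 0, -70.136, -16.507], TCP at [0.287, 0.611, 0.227] pointing down, gripper open.
Joint ranges: [-176.03, 176.03], [-82.01, 121.73], [-58.28, 71.71], [-173.87, 95.51], [-174.79, -0.11], [-173.66, 173.66]. Speed limits (degrees/s): [136.94, 136.94, 172.46, 180, 180, 180].

### API

Orientations are given as [roll, pitch, yaw] about the fixed x, y, z axes, in that order (R = Rz(yaw) Ry(pitch) Rx(roll)).
In Python, from plant import get_obs, snapshot, camera_params, close_job, boxes_of, cut_out, landmark_of gives the robot as it stands.
- The arm moves only by the shell command python3 -m inch 'ROWS' [OPENING]. ROWS is text: rows parted by semicolons, each of 6 numbers parted by spaces: the shift along the tool's x, y, z in units of 30 cm (1.0 is 30 cm), then the turn, a rotation vector about the tool's x, y, z in units of pi rad (1.0 is pi rad). A call has 1 to 10 rows; each row is the pose to reach, as a shift and turn from the pose commanded when the call began, along the tool's axes at that moment, turning the shorter way round; what a row does not reach only later rows make up. A row lasts 1/12 s, in which the tool goes at most 41.7 mm and 7.16 degrees, less where a joint would pass 70% of its speed; a pose out of reach is approached as far as the arm can. A call with a number of a shift or a turn outside -1 to 1 is refused whole. A call with a gripper value outside its range is refused whole. OPENING is the closure, from -1 (fully open) to 1 (shut), set as the call begins (- or left out, the last holds). The fingers move at their own pace and stop on an object; the grip force is fixed at half the most. Time passes only in rows, so rows that repeat a pose let the fingers close. It gives the time, the measured TCP pose, the force, the opening and the grip force at its end, in the units of the state.
- get_obs(): the state, without advancing time (a new reading comes with each control period).
- snapshot(name): name is "side" or "top"; returns the picture (400x640x3 uint8, red, green, blue); there is no depth.
- camera_params(name): a dict with "mtx" (3x3 intrinsics, pixels), "k1" (the pictures are not rectified: a ray, as slopes to the right and down, at radius r is drawn at 1 + k1 r^2 times it, then the intrinsics apply), "rvec" (rotation vector, rad) and "tvec" (3), from world to camera coordinates, as OpenCV has them. Camera axes: x right, y down, z forward; pixel columns grow to the right and rows downward; lengths in m; the calibration is good to about 2 mm. A picture is of the moment at which its call begins. camera_params takes no time and is no camera call.
- close_job(): hands the job in; it is judged then, once.
Trained networks look in the newest picture that a camera, given by its name, has taken for a name from the list of things; names that differ only in an ending like _2 or _b are one class to them, and where a whole thing is asked for, a point or a joint stands for the part that bears it (a point fixed in the world has none). Each returns a list of dicts, best first, with "p" (0 to 1); they miss things now and then, are a little off and sometimes report something else, mostly with a low value. They report only what shows in the picture. A call takes as long as a camera call.
- boxes_of(camera, thing): "rect" ([left, top, width, height] in pixels, round what is visible of it).
- cut_out(camera, thing): "pixels" (400x640 bool, what is visible of it) and "rect" ([left, top, width, height] in pixels, round what is visible of it).
- landmark_of(camera, thing): "uv" ([column, row] in pixels: a listed point, or the origin of a listed thing).
The state is a dict: "clock": time; "joint_pos": joint angles; "qvel": joint speeds; "tau": joint torques, N m; "tool_pos": TCP position; "orientation": TCP orientation; "force": force on the tool from outside, world axes, zero at the start; "moment": the same for the moment, N m; "opening": finger opening in m; "gripper_force": force on a finger pad.
Only numpy, scipy, OpenCV 4.12 (cv2) and the standard library are available. Lean on these libraries where they do the work, as an engineer would, in place of code of your own. Each camera call takes 0.05 s, during which the arm holds its last target. There are 200 camera calls.

## Working session

There is one attempt and no reset: what is moved stays moved. The work goes in short steps, Python scripts to look and compute and a shell command to move; the robot and the scene stay as the last step left them, time stands still between calls to the robot, and variables do not carry over. Pictures are saved under pics/ and viewed, at most 14 in all, crops included, and the job is handed in when it is done.

```bash
ls; mkdir -p pics; cat > h.py <<'E'
import numpy as np,cv2
from plant import *
from scipy.spatial.transform import Rotation as R
def cam(n):
    c=camera_params(n);return np.array(c["mtx"],float),float(c["k1"]),R.from_rotvec(np.ravel(c["rvec"])).as_matrix(),np.ravel(c["tvec"])
def ray(n,uv):
    K,k1,Rm,t=cam(n)
    p=cv2.undistortPoints(np.array([[uv]],float),K,np.array([k1,0,0,0.]))[0,0]
    return -Rm.T@t,Rm.T@np.array([p[0],p[1],1])
def atz(n,uv,z):
    o,d=ray(n,uv);return (o+d*(z-o[2])/d[2])
def proj(n,P):
    K,k1,Rm,t=cam(n)
    return cv2.projectPoints(np.atleast_2d(np.array(P,float)),Rm,t,K,np.array([k1,0,0,0.]))[0][:,0]
def save(n,f):
    im=snapshot(n);cv2.imwrite('pics/'+f+'.png',np.ascontiguousarray(im[:,:,::-1]));return im
def go(pos,yaw):
    "rows numbers for tool-down pose: target TCP, tool yaw as orientation yaw (roll 180)"
    o=get_obs();R0=R.from_euler('xyz',o['orientation'],degrees=True)
    T=R.from_euler('xyz',[180,0,yaw],degrees=True)
    s=R0.inv().apply(np.array(pos)-o['tool_pos'])/.3
    r=(R0.inv()*T).as_rotvec()/np.pi
    print(np.round(s,3),np.round(r,3))
E
cat > m1.py <<'E'
from h import *
o=get_obs();print({k:np.round(v,3) for k,v in o.items()})
for n in("side","top"):
    save(n,n+'0');K,k1,Rm,t=cam(n);print(n,'pos',-Rm.T@t,'fwd',Rm[2])
    for th in "cup pot infuser lid saucer trivet drip_dish sugar_jar timer".split():
        b=boxes_of(n,th);l=landmark_of(n,th)
        print(th,[(np.round(x["rect"]),round(x["p"],2)) for x in b[:2]],[(np.round(x["uv"],1),round(x["p"],2),np.round(atz(n,x["uv"],0),3)) for x in l[:2]])
E
python3 m1.py
```

```text
pics
{'clock': np.float64(0.0), 'joint_pos': array([ 8.1365e+01,  2.0590e+01,  6.3500e-01, -2.0000e-02, -7.0134e+01,
       -1.6507e+01]), 'qvel': array([-0.024, -0.09 , -0.06 ,  0.011,  0.078,  0.102]), 'tau': array([ 2.0000e-03, -5.8272e+01,  2.9304e+01,  6.9960e+00,  7.0000e-03,
       -0.0000e+00]), 'tool_pos': array([0.287, 0.611, 0.226]), 'orientation': array([ 1.7991e+02, -7.0000e-03, -2.5149e+01]), 'force': array([0.159, 0.293, 0.481]), 'moment': array([-0.008, -0.025,  0.02 ]), 'gripper_force': np.float64(0.0), 'opening': np.float64(0.088)}
side pos [ 0.35372827 -0.5939973   0.72716086] fwd [ 0.1950298   0.70863035 -0.67809026]
cup [(array([277., 225.,  42.,  34.]), 0.74)] [(array([298.2, 239. ]), 0.77, array([0.467, 0.047, 0.   ])), (array([295.9, 208.4]), 0.22, array([0.483, 0.159, 0.   ]))]
pot [(array([267., 194.,  64.,  43.]), 0.63)] [(array([296.6, 222.6]), 0.95, array([0.474, 0.105, 0.   ]))]
infuser [(array([278., 180.,   9.,  10.]), 0.57)] [(array([295.4, 210.2]), 0.44, array([0.481, 0.152, 0.   ]))]
lid [(array([281., 185.,  29.,  24.]), 0.79), (array([330., 330., 
[... 1038 characters left out ...]
.467, 0.064, 0.   ]))]
lid [(array([311., 202.,  20.,  20.]), 0.74)] [(array([323.3, 211.6]), 0.65, array([0.471, 0.043, 0.   ]))]
saucer [(array([409., 174.,  40.,  43.]), 0.88), (array([257., 195.,  27.,  28.]), 0.66)] [(array([426.1, 192.9]), 0.56, array([ 0.532, -0.306,  0.   ]))]
trivet [] [(array([373.9, 219.7]), 0.89, array([ 0.443, -0.128,  0.   ]))]
drip_dish [(array([261., 196.,  24.,  25.]), 0.77)] [(array([272. , 207.9]), 0.94, array([0.485, 0.217, 0.   ]))]
sugar_jar [(array([352., 162.,  28.,  22.]), 0.61)] [(array([360.4, 177.3]), 0.6, array([ 0.587, -0.085,  0.   ]))]
timer [(array([205., 192.,  24.,  19.]), 0.63)] [(array([222.4, 200.4]), 0.79, array([0.512, 0.385, 0.   ]))]
```

```bash
python3 - <<'E'
import cv2
t=cv2.imread('pics/top0.png');s=cv2.imread('pics/side0.png')
cv2.imwrite('pics/top0c.png',cv2.resize(t[150:250,200:460],None,fx=3,fy=3,interpolation=cv2.INTER_CUBIC))
cv2.imwrite('pics/side0c.png',cv2.resize(s[130:400,240:430],None,fx=2.2,fy=2.2,interpolation=cv2.INTER_CUBIC))
cv2.imwrite('pics/st.png',cv2.resize(t[182:245,295:350],None,fx=9,fy=9,interpolation=cv2.INTER_CUBIC))
E
```

```text
(no output)
```

View pics/top0c.png

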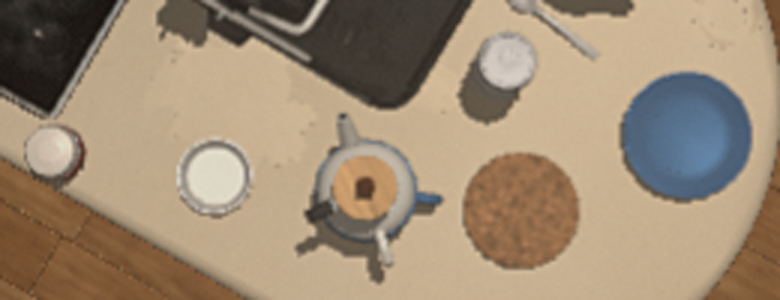

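View pics/side0c.png

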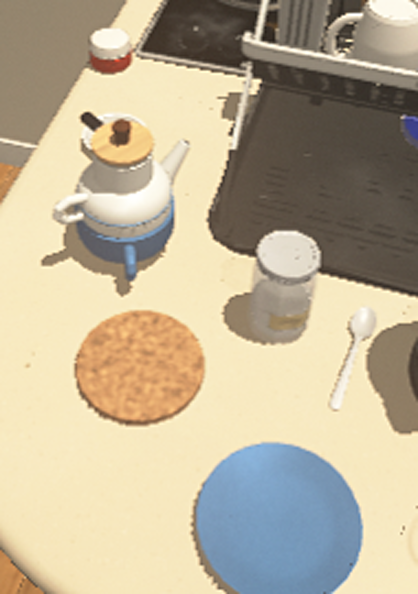

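View pics/st.png

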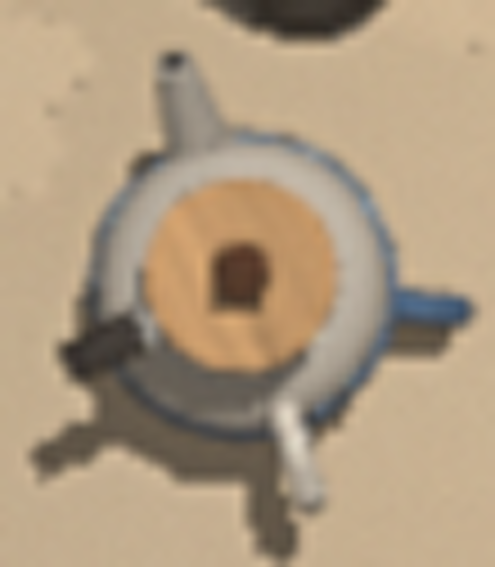

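Top view: the stack's lid is at about px (321,213), with the spout pointing up (+x), the infuser tab to the left (+y), and the cup handle to the right (-y). The dish is at (272,208), the trivet at (374,220) and the saucer at (428,196). Next I'll refine these positions.

```bash
cat > m2.py <<'E'
from h import *
for n in("side","top"):
    snapshot(n)
    for th,z in(("saucer",.017),("trivet",.012),("drip_dish",.016),("lid",.152),("sugar_jar",.11)):
        for m in cut_out(n,th)[:2]:
            c,_=cv2.findContours(m["pixels"].astype(np.uint8),cv2.RETR_EXTERNAL,cv2.CHAIN_APPROX_NONE)
            c=max(c,key=cv2.contourArea)[:,0]
            w=np.array([atz(n,p+0.,z)[:2] for p in c]);(x,y),r=cv2.minEnclosingCircle(w.astype(np.float32))
            A=np.c_[2*w,np.ones(len(w))];s=np.linalg.lstsq(A,(w**2).sum(1),rcond=None)[0]
            print(n,th,round(m["p"],2),np.round(s[:2],4),'r',round(float(np.sqrt(s[2]+s[0]**2+s[1]**2)),4))
T=lambda u,v,z:np.round(atz("top",(u/9+295-.45,v/9+182-.45),z)[:2],4)
print('lid',T(238,275,.154),'knob',T(241,268,.176))
a,b=T(65,362,.149),T(140,335,.149);print('tab',a,b,np.degrees(np.arctan2(*(a-b)[::-1])))
h,s=T(315,500,.1),T(172,62,.121);print('pot handle/spout',h,s,np.degrees(np.arctan2(*(s-h)[::-1])))
print('cup h',T(465,310,.053),T(405,303,.053))
S=lambda u,v,z:np.round(atz("side",(u/2.2+240-.3,v/2.2+130-.3),z)[:2],4)
print('side lid',S(122,141,.154),'knob',S(122,125,.176),'tab end',S(84,117,.149),'handle',S(130,270,.04),'spout',S(185,144,.121),'poth',S(62,212,.09))
E
python3 m2.py
```

```text
side saucer 0.89 [ 0.5252 -0.3095] r 0.0693
side trivet 0.81 [ 0.444  -0.1289] r 0.0647
side trivet 0.37 [0.5168 0.4118] r 0.0433
side drip_dish 0.55 [0.4969 0.2404] r 0.0192
side lid 0.62 [0.4641 0.0459] r 0.033
side sugar_jar 0.61 [ 0.5805 -0.1377] r 0.0534
side sugar_jar 0.21 [0.4731 0.0937] r 0.035
top saucer 0.75 [ 0.5245 -0.3103] r 0.0713
top trivet 0.59 [ 0.4414 -0.1251] r 0.065
top drip_dish 0.95 [0.4843 0.2191] r 0.0409
top drip_dish 0.22 [ 0.5262 -0.3097] r 0.0702
top lid 0.93 [0.4621 0.0494] r 0.0309
top sugar_jar 0.85 [ 0.592  -0.0964] r 0.033
lid [0.4631 0.0494] knob [0.4645 0.0482]
tab [0.4345 0.1079] [0.4434 0.0826] 109.38078378465119
pot handle/spout [0.3869 0.0236] [0.5384 0.072 ] 17.717222574763653
cup h [ 0.4541 -0.0318] [ 0.4568 -0.0102]
side lid [0.4638 0.0474] knob [0.4644 0.0469] tab end [0.4326 0.1006] handle [ 0.4535 -0.03  ] spout [0.5363 0.0638] poth [0.3927 0.0226]
```

```bash
python3 -c "
from h import *
go((.464,.0475,.25),-25)"
```

```text
[ 1.333  1.449 -0.078] [ 0.    -0.    -0.001]
```

```bash
R="";  python3 -m inch '0.667 0.725 -0.078 0 0 0;0.667 0.725 -0.078 0 0 0;0.667 0.725 -0.078 0 0 0;0.667 0.725 -0.078 0 0 0;0.667 0.725 -0.078 0 0 0;0.667 0.725 -0.078 0 0 0;0.667 0.725 -0.078 0 0 0;0.667 0.725 -0.078 0 0 0' -1
python3 -m inch '0.667 0.725 0 0 0 0;0.667 0.725 0 0 0 0;0.667 0.725 0 0 0 0;0.667 0.725 0 0 0 0;0.667 0.725 0 0 0 0;0.667 0.725 0 0 0 0;0.667 0.725 0 0 0 0;0.667 0.725 0 0 0 0;0.667 0.725 0 0 0 0;0.667 0.725 0 0 0 0'
python3 -c "
from h import *
go((.464,.0475,.158),-25)"
```

```text
clock: 3.17
tool_pos: [0.3762, 0.3243, 0.2512]
orientation: [-179.9, -0.0, -25.3]
force: [-0.8, 0.4, 0.4]
opening: 0.0874
gripper_force: 0.0
clock: 4.0
tool_pos: [0.4643, 0.0468, 0.25]
orientation: [-180.0, -0.0, -25.3]
force: [-1.3, 0.7, 0.4]
opening: 0.0873
gripper_force: 0.0
[-0.002 -0.002  0.307] [-0.    -0.    -0.001]
```

```bash
python3 -m inch '0 0 0.12 0 0 0;0 0 0.2 0 0 0;0 0 0.26 0 0 0;0 0 0.307 0 0 0;0 0 0.307 0 0 0;0 0 0.307 0 0 0'
python3 -m inch '0 0 0 0 0 0;0 0 0 0 0 0;0 0 0 0 0 0;0 0 0 0 0 0;0 0 0 0 0 0;0 0 0 0 0 0;0 0 0 0 0 0;0 0 0 0 0 0;0 0 0 0 0 0;0 0 0 0 0 0' 1
python3 -c "
from h import *
go((.525,-.31,.25),-25)"
```

```text
clock: 4.5
tool_pos: [0.4639, 0.0482, 0.1578]
orientation: [179.9, 0.0, -25.0]
force: [0.5, 0.4, -0.4]
opening: 0.0876
gripper_force: 0.0
clock: 5.33
tool_pos: [0.4643, 0.0472, 0.1578]
orientation: [180.0, 0.0, -25.1]
force: [0.5, -0.2, -1.1]
opening: 0.0265
gripper_force: 0.0
[ 0.689  0.992 -0.307] [ 0.     0.    -0.001]
```

```bash
python3 -m inch '0 0 0 0 0 0;0 0 0 0 0 0;0 0 0 0 0 0;0 0 -0.03 0 0 0;0 0 -0.1 0 0 0;0 0 -0.2 0 0 0;0 0 -0.307 0 0 0;0 0 -0.307 0 0 0'
python3 -c "
from h import *
go((.525,-.31,.25),-25);save('side','s1');print(boxes_of('side','lid'))
o=cv2.imread('pics/s1.png');cv2.imwrite('pics/s1c.png',cv2.resize(o[130:300,220:400],None,fx=3,fy=3))"
```

```text
clock: 6.0
tool_pos: [0.4673, 0.0479, 0.2568]
orientation: [-179.6, -0.4, -25.1]
force: [1.1, 0.1, 0.2]
opening: 0.0182
gripper_force: 30.0
[0.68  0.999 0.021] [-0.002 -0.002 -0.   ]
[{'rect': [280.5, 154.3, 30.0, 16.8], 'p': 0.59}]
```

View pics/s1c.png

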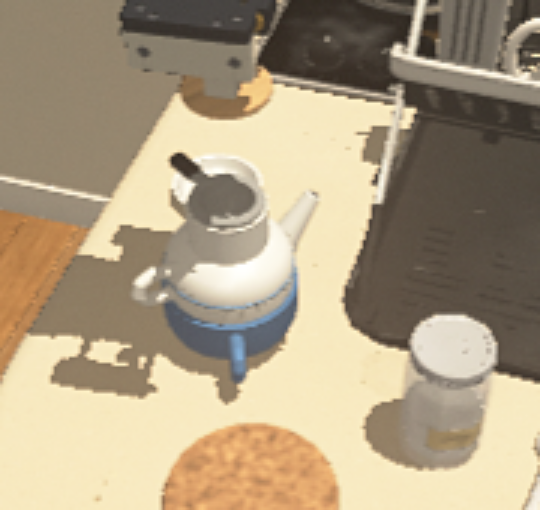

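The lid is held level, and the infuser is still in the pot's mouth. Next I carry the lid to the saucer.

```bash
python3 -m inch '0.07 0.1 0 0 0 0;0.14 0.2 0 0 0 0;0.22 0.32 0 0 0 0;0.3 0.44 0 0 0 0;0.38 0.56 0 0 0 0;0.46 0.68 0 0 0 0;0.54 0.8 0 0 0 0;0.62 0.91 0 0 0 0;0.66 0.97 0 0 0 0;0.68 0.999 0 0 0 0'
python3 -c "
from h import *
go((.525,-.31,.026),-25)"
```

```text
clock: 6.93
tool_pos: [0.5209, -0.3143, 0.2479]
orientation: [179.9, 0.2, -25.3]
force: [0.4, 0.4, -0.8]
opening: 0.0181
gripper_force: 30.0
[ 0.009 -0.019  0.74 ] [ 0.     0.001 -0.002]
```

```bash
python3 -m inch '0 0 0.1 0 0 0;0 0 0.23 0 0 0;0 0 0.36 0 0 0;0 0 0.48 0 0 0;0 0 0.58 0 0 0;0 0 0.65 0 0 0;0 0 0.69 0 0 0;0 0 0.69 0 0 0;0 0 0.69 0 0 0'
python3 -c "
from h import *
go((.525,-.31,.024),-25);save('side','s2');o=cv2.imread('pics/s2.png');cv2.imwrite('pics/s2c.png',cv2.resize(o[280:400,280:460],None,fx=3,fy=3))"
```

```text
clock: 7.68
tool_pos: [0.5208, -0.3103, 0.042]
orientation: [180.0, 0.2, -25.1]
force: [0.1, -0.9, 0.3]
opening: 0.018
gripper_force: 30.0
[ 0.012 -0.007  0.06 ] [ 0.     0.001 -0.001]
```

View pics/s2c.png

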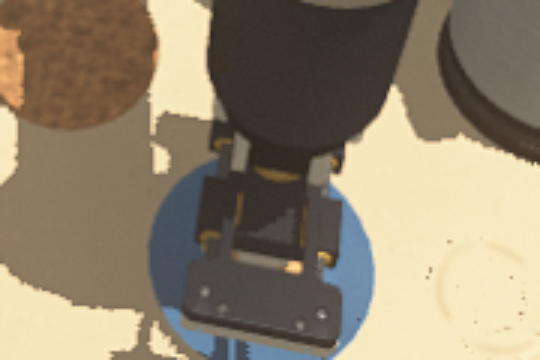

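The gripper is centred over the saucer, which is at crop (260,250). Lowering the last bit.

```bash
python3 -m inch '0.01 -0.005 0.03 0 0 0;0.01 -0.005 0.05 0 0 0;0.01 -0.005 0.057 0 0 0;0.01 -0.005 0.057 0 0 0'; python3 -m inch '0 0 0.007 0 0 0;0 0 0.007 0 0 0;0 0 0.007 0 0 0'
```

```text
clock: 8.07
tool_pos: [0.5246, -0.3105, 0.0254]
orientation: [180.0, 0.0, -25.1]
force: [-0.9, -0.5, 0.7]
opening: 0.0181
gripper_force: 30.0
clock: 8.32
tool_pos: [0.525, -0.3107, 0.024]
orientation: [-180.0, -0.0, -25.1]
force: [-0.1, -0.7, -1.1]
opening: 0.0182
gripper_force: 30.0
```

```bash
python3 -m inch '0 0 0.003 0 0 0;0 0 0.003 0 0 0;0 0 0.003 0 0 0'; python3 -m inch '0 0 0 0 0 0;0 0 0 0 0 0;0 0 0 0 0 0;0 0 0 0 0 0;0 0 0 0 0 0;0 0 0 0 0 0;0 0 0 0 0 0' 0.1;  python3 -m inch '0 0 -0.05 0 0 0;0 0 -0.14 0 0 0;0 0 -0.27 0 0 0;0 0 -0.4 0 0 0;0 0 -0.53 0 0 0;0 0 -0.66 0 0 0;0 0 -0.74 0 0 0;0 0 -0.74 0 0 0' -0.5
python3 -c "
from h import *
go((.4406,.0955,.235),-65)"
```

```text
clock: 8.57
tool_pos: [0.5251, -0.3108, 0.0238]
orientation: [180.0, -0.0, -25.1]
force: [-2.3, 1.6, 5.2]
opening: 0.0182
gripper_force: 30.0
clock: 9.15
tool_pos: [0.5249, -0.3107, 0.0228]
orientation: [180.0, 0.0, -25.1]
force: [0.5, -0.3, 0.4]
opening: 0.0397
gripper_force: 0.0
clock: 9.82
tool_pos: [0.5275, -0.312, 0.2519]
orientation: [-180.0, -0.6, -25.1]
force: [-0.4, -0.2, -0.1]
opening: 0.0657
gripper_force: 0.0
[-0.839 -1.107  0.048] [-0.001 -0.003  0.222]
```

```bash
python3 -m inch '-0.08 -0.11 0 0 0 0.03;-0.16 -0.21 0 0 0 0.06;-0.24 -0.31 0 0 0 0.09;-0.32 -0.42 0 0 0 0.12;-0.4 -0.53 0 0 0 0.15;-0.48 -0.63 0 0 0 0.18;-0.56 -0.74 0 0 0 0.21;-0.64 -0.84 0 0 0 0.222;-0.7 -0.93 0 0 0 0.222;-0.755 -0.996 0 0 0 0.222'
python3 -c "
from h import *
save('top','t2')
print([ (b['uv'],b['p']) for b in landmark_of('top','infuser')])
go((.4406,.0955,.235),-65)
o=cv2.imread('pics/t2.png');cv2.imwrite('pics/t2c.png',cv2.resize(o[182:245,280:370],None,fx=8,fy=8,interpolation=cv2.INTER_CUBIC))"
```

```text
clock: 10.65
tool_pos: [0.4463, 0.0582, 0.2451]
orientation: [-179.9, 0.0, -65.0]
force: [0.2, -0.5, -0.9]
opening: 0.0661
gripper_force: 0.0
[]
[-0.119 -0.035  0.034] [-0.     0.     0.001]
```

View pics/t2c.png

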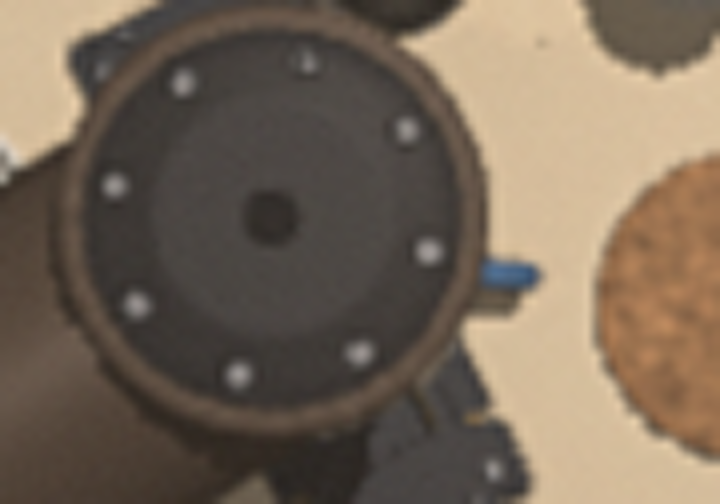

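The arm hides the stack in this view, with only the cup handle showing at crop (510,275). I'll use the earlier tab estimate.

```bash
python3 -m inch '-0.06 -0.018 0 0 0 0;-0.119 -0.035 0.03 0 0 0;-0.119 -0.035 0.1 0 0 0;-0.119 -0.035 0.2 0 0 0;-0.119 -0.035 0.28 0 0 0;-0.119 -0.035 0.35 0 0 0;-0.119 -0.035 0.397 0 0 0;-0.119 -0.035 0.397 0 0 0;-0.119 -0.035 0.397 0 0 0'
python3 -c "
from h import *
go((.4406,.0955,.126),-65)
save('side','s3');o=cv2.imread('pics/s3.png');cv2.imwrite('pics/s3c.png',cv2.resize(o[130:270,220:400],None,fx=4,fy=4))"
```

```text
clock: 11.5
tool_pos: [0.4412, 0.0922, 0.1255]
orientation: [179.9, -0.0, -65.1]
force: [0.5, 0.1, -0.4]
opening: 0.0659
gripper_force: 0.0
[-0.011 -0.003 -0.002] [ 0.001 -0.    -0.001]
```

View pics/s3c.png

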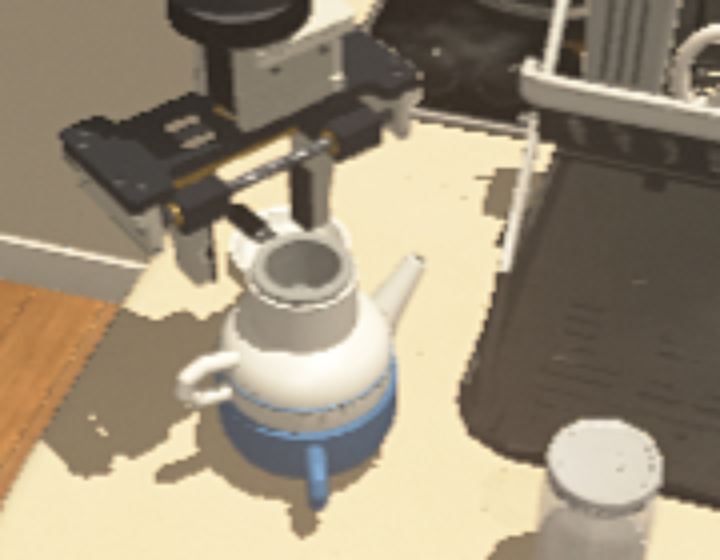

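The fingers at (195,255) and (315,190) straddle the tab at (250,222). Closing now.

```bash
python3 -m inch '-0.01 -0.003 0 0 0 0;-0.01 -0.003 0 0 0 0;-0.01 -0.003 0 0 0 0;-0.01 -0.003 0 0 0 0;-0.01 -0.003 0 0 0 0;-0.01 -0.003 0 0 0 0;-0.01 -0.003 0 0 0 0;-0.01 -0.003 0 0 0 0;-0.01 -0.003 0 0 0 0;-0.01 -0.003 0 0 0 0' 1
python3 -m inch '0 0 0 0 0 0;0 0 -0.02 0 0 0;0 0 -0.05 0 0 0;0 0 -0.09 0 0 0;0 0 -0.14 0 0 0;0 0 -0.2 0 0 0;0 0 -0.28 0 0 0;0 0 -0.34 0 0 0;0 0 -0.34 0 0 0'
python3 -c "
from h import *
save('side','s4');o=cv2.imread('pics/s4.png');cv2.imwrite('pics/s4c.png',cv2.resize(o[90:270,220:400],None,fx=3.2,fy=3.2))
a=np.radians(115);d=np.array([.4845,.2185])+.053*np.array([np.cos(a),np.sin(a)]);print(d);go((*d,.2),-65)"
```

```text
clock: 12.38
tool_pos: [0.4408, 0.0959, 0.1257]
orientation: [180.0, -0.0, -65.1]
force: [0.4, -0.1, 0.5]
opening: 0.0138
gripper_force: 30.0
clock: 13.13
tool_pos: [0.4429, 0.0968, 0.2325]
orientation: [-179.6, 0.0, -65.1]
force: [0.8, 0.1, -0.9]
opening: 0.0136
gripper_force: 30.0
[0.46210123 0.26653431]
[-0.486 -0.299  0.103] [-0.002  0.    -0.   ]
```

View pics/s4c.png

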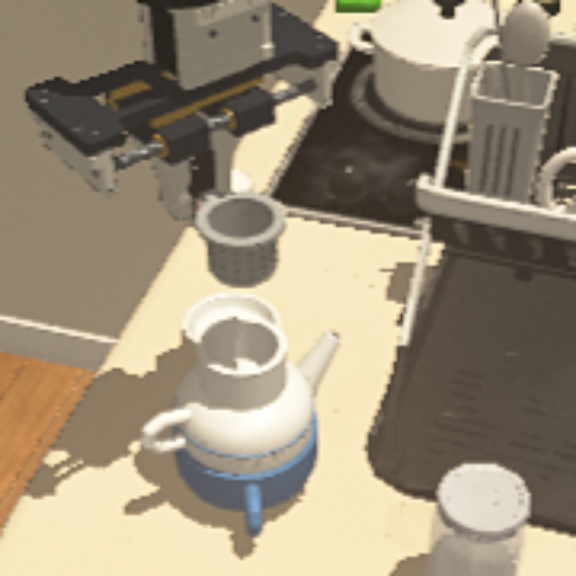

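The infuser hangs level in the grip, with its flange centre at crop (240,222). On to the dish.

```bash
python3 -c "
from h import *
print(atz('side',(240/3.2+220-.3,222/3.2+90-.3),.2538))"
python3 -m inch '-0.08 -0.05 0 0 0 0;-0.17 -0.1 0 0 0 0;-0.26 -0.16 0 0 0 0;-0.34 -0.21 0 0 0 0;-0.41 -0.25 0 0 0 0;-0.46 -0.28 0.05 0 0 0;-0.486 -0.299 0.1 0 0 0;-0.486 -0.299 0.15 0 0 0;-0.486 -0.299 0.15 0 0 0;-0.486 -0.299 0.15 0 0 0'
python3 -c "
from h import *
save('side','s5');o=cv2.imread('pics/s5.png');cv2.imwrite('pics/s5c.png',cv2.resize(o[90:230,220:400],None,fx=4,fy=4))
go((.4621,.2665,.026),-65)"
```

```text
[0.4652291  0.04384377 0.2538    ]
clock: 14.02
tool_pos: [0.4603, 0.2653, 0.182]
orientation: [179.9, -0.1, -65.1]
force: [0.3, -0.0, 0.0]
opening: 0.0133
gripper_force: 30.0
[-0.001 -0.005  0.523] [ 0.    -0.    -0.001]
```

View pics/s5c.png

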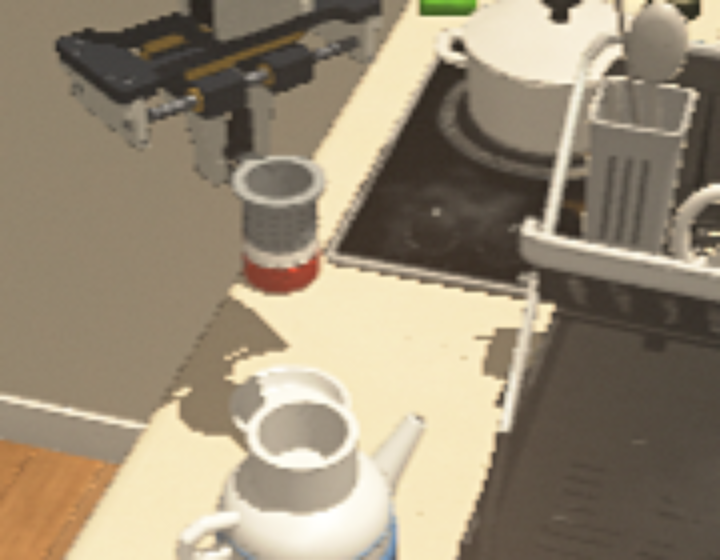

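The infuser is above the dish (dish at crop (290,395)), upright. Lowering.

```bash
python3 -c "
from h import *
print(atz('side',(279/4+220-.4,178/4+90-.4),.2033))"
python3 -m inch '0 -0.005 0.08 0 0 0;0 -0.005 0.18 0 0 0;0 -0.005 0.28 0 0 0;0 -0.005 0.36 0 0 0;0 -0.005 0.43 0 0 0;0 -0.005 0.48 0 0 0;0 -0.005 0.5 0 0 0;0 -0.005 0.51 0 0 0;0 -0.005 0.51 0 0 0;0 -0.005 0.51 0 0 0'
python3 -m inch '0 0 0.01 0 0 0;0 0 0.017 0 0 0;0 0 0.017 0 0 0;0 0 0.017 0 0 0'
```

```text
[0.48460669 0.21905791 0.2033    ]
clock: 14.9
tool_pos: [0.463, 0.2672, 0.031]
orientation: [-179.9, 0.0, -65.1]
force: [-0.1, -0.3, -0.6]
opening: 0.0136
gripper_force: 30.0
clock: 15.23
tool_pos: [0.4628, 0.2673, 0.0255]
orientation: [-179.9, 0.0, -65.1]
force: [-1.1, 1.9, 5.3]
opening: 0.0136
gripper_force: 30.0
```

Contact at 5 N. Releasing, then rising clear.

```bash
python3 -m inch '0 0 0 0 0 0;0 0 0 0 0 0;0 0 0 0 0 0;0 0 0 0 0 0;0 0 0 0 0 0;0 0 0 0 0 0;0 0 0 0 0 0' 0.2;  python3 -m inch '0 0 -0.05 0 0 0;0 0 -0.14 0 0 0;0 0 -0.27 0 0 0;0 0 -0.4 0 0 0;0 0 -0.53 0 0 0;0 0 -0.66 0 0 0;0 0 -0.75 0 0 0;0 0 -0.75 0 0 0' -1
python3 - <<'E'
from h import *
save('side','s6');o=cv2.imread('pics/s6.png');cv2.imwrite('pics/s6c.png',cv2.resize(o[150:270,230:350],None,fx=5,fy=5))
save('top','t6')
for n,t,z in(('top','pot',.14),('side','pot',.14),('side','infuser',0),('side','drip_dish',0),('top','infuser',0.0)):
    print(n,t,[(np.round(x['uv'],1),round(x['p'],2),atz(n,x['uv'],.05 if t=='pot' else 0.004)[:2].round(4)) for x in landmark_of(n,t)[:2]])
go((.4635,.0475,.25),17.7)
E
```

```text
clock: 15.82
tool_pos: [0.4622, 0.2664, 0.0245]
orientation: [180.0, -0.0, -65.1]
force: [-0.4, 0.6, 0.5]
opening: 0.0353
gripper_force: 0.0
clock: 16.48
tool_pos: [0.4646, 0.2683, 0.2566]
orientation: [-179.4, 0.2, -65.1]
force: [0.5, 0.9, 0.3]
opening: 0.083
gripper_force: 0.0
top pot [(array([322.2, 213.5]), 0.74, array([0.4629, 0.0464]))]
side pot [(array([300.6, 223. ]), 0.81, array([0.4755, 0.0531]))]
side infuser [(array([294.3, 192. ]), 0.76, array([0.4918, 0.2235]))]
side drip_dish [(array([294.2, 191.6]), 0.43, array([0.4918, 0.2253]))]
top infuser [(array([269.2, 210.2]), 0.86, array([0.4773, 0.2257]))]
[ 0.663  0.302 -0.004] [ 0.001  0.    -0.46 ]
```

View pics/s6c.png

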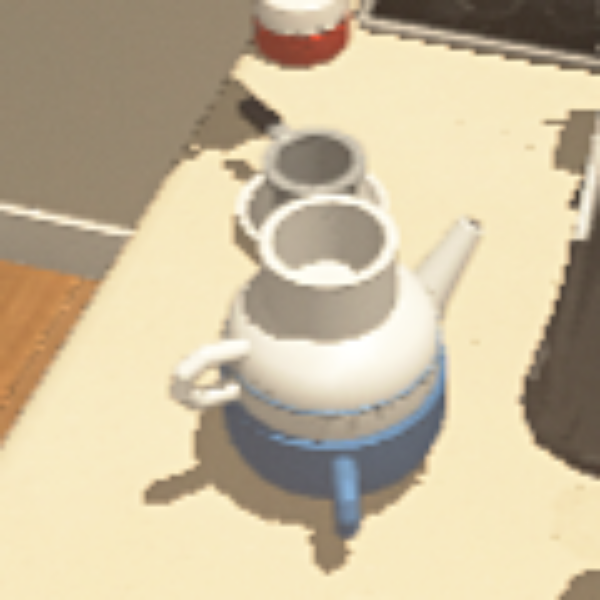

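The infuser stands upright in the dish (crop (315,165)). The pot's mouth is at crop (330,238).

```bash
python3 -m inch '0.06 0.03 0 0 0 -0.04;0.13 0.06 0 0 0 -0.08;0.22 0.1 0 0 0 -0.12;0.31 0.14 0 0 0 -0.16;0.39 0.18 0 0 0 -0.2;0.47 0.21 0 0 0 -0.24;0.54 0.24 0 0 0 -0.28;0.6 0.27 0 0 0 -0.32;0.64 0.29 0 0 0 -0.36;0.663 0.302 0 0 0 -0.39'
python3 -m inch '0 0 0 0 0 -0.035;0 0 0 0 0 -0.07;0 0 0 0 0 -0.07;0 0 0 0 0 -0.07'
python3 -c "
from h import *
print(atz('side',(330/5+230-.4,238/5+150-.4),.142))
go((.4635,.0475,.112),17.7)"
```

```text
clock: 17.67
tool_pos: [0.4633, 0.0464, 0.2488]
orientation: [180.0, 0.1, 5.4]
force: [0.0, -0.7, -0.2]
opening: 0.0876
gripper_force: 0.0
clock: 18.0
tool_pos: [0.4636, 0.0479, 0.249]
orientation: [180.0, 0.1, 17.5]
force: [0.4, 0.3, -0.3]
opening: 0.0876
gripper_force: 0.0
[0.46482246 0.04891253 0.142     ]
[-0.     0.001  0.457] [ 0.     0.    -0.001]
```

```bash
python3 -m inch '0 0 0.06 0 0 0;0 0 0.14 0 0 0;0 0 0.22 0 0 0;0 0 0.3 0 0 0;0 0 0.36 0 0 0;0 0 0.41 0 0 0;0 0 0.44 0 0 0;0 0 0.447 0 0 0;0 0 0.447 0 0 0;0 0 0.447 0 0 0'
python3 -m inch '0 0 0 0 0 0;0 0 0 0 0 0;0 0 0 0 0 0;0 0 0 0 0 0;0 0 0 0 0 0;0 0 0 0 0 0;0 0 0 0 0 0;0 0 0 0 0 0' 1
```

```text
clock: 18.83
tool_pos: [0.4643, 0.0483, 0.1162]
orientation: [180.0, -0.0, 17.7]
force: [-1.1, 0.1, -0.1]
opening: 0.0875
gripper_force: 0.0
clock: 19.5
tool_pos: [0.4641, 0.0483, 0.116]
orientation: [-180.0, -0.0, 17.7]
force: [-1.8, 1.8, 5.8]
opening: 0.0649
gripper_force: 30.0
```

```bash
python3 -m inch '0 0 -0.01 0 0 0;0 0 -0.025 0 0 0;0 0 -0.045 0 0 0;0 0 -0.07 0 0 0;0 0 -0.1 0 0 0;0 0 -0.13 0 0 0;0 0 -0.155 0 0 0;0 0 -0.17 0 0 0;0 0 -0.18 0 0 0;0 0 -0.18 0 0 0'
python3 -c "
from h import *
o=save('side','s7');o=cv2.imread('pics/s7.png');cv2.imwrite('pics/s7c.png',cv2.resize(o[130:270,220:360],None,fx=4,fy=4))
go((.443,-.127,.17),17.7)"
```

```text
clock: 20.33
tool_pos: [0.4641, 0.0482, 0.1703]
orientation: [-180.0, -0.1, 17.7]
force: [0.7, 0.0, -4.5]
opening: 0.0652
gripper_force: 30.0
[-0.244  0.535 -0.001] [-0. -0. -0.]
```

View pics/s7c.png

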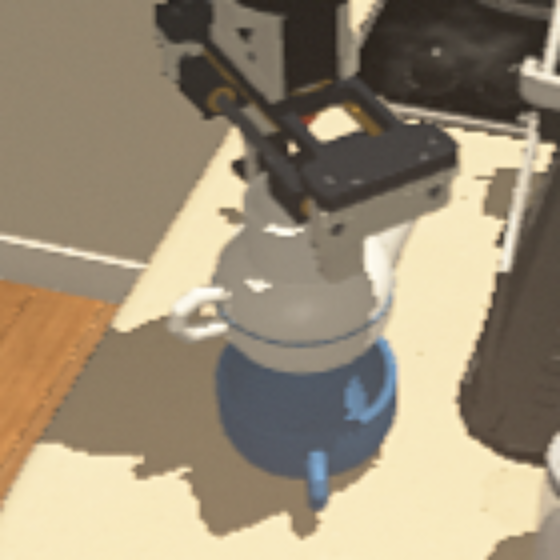

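The pot has lifted clear of the cup and hangs level. I'll carry it gently to the trivet.

```bash
python3 -m inch '-0.01 0.02 0 0 0 0;-0.03 0.06 0 0 0 0;-0.055 0.12 0 0 0 0;-0.085 0.19 0 0 0 0;-0.12 0.265 0 0 0 0;-0.155 0.34 0 0 0 0;-0.185 0.41 0 0 0 0;-0.215 0.47 0 0 0 0;-0.235 0.515 0 0 0 0;-0.244 0.535 0 0 0 0'
python3 -m inch '0 0 0.02 0 0 0;0 0 0.06 0 0 0;0 0 0.11 0 0 0;0 0 0.16 0 0 0;0 0 0.21 0 0 0;0 0 0.25 0 0 0;0 0 0.275 0 0 0;0 0 0.285 0 0 0;0 0 0.285 0 0 0;0 0 0.285 0 0 0'
python3 -c "
from h import *
go((.443,-.127,.078),17.7)"
```

```text
clock: 21.22
tool_pos: [0.4418, -0.129, 0.1689]
orientation: [-180.0, 0.1, 17.6]
force: [0.1, 0.0, -4.1]
opening: 0.0648
gripper_force: 30.0
clock: 22.05
tool_pos: [0.4432, -0.127, 0.0843]
orientation: [180.0, -0.0, 17.7]
force: [0.2, 0.3, -4.1]
opening: 0.0649
gripper_force: 30.0
[-0.001 -0.     0.021] [ 0. -0.  0.]
```

```bash
python3 -m inch '0 0 0.006 0 0 0;0 0 0.012 0 0 0;0 0 0.017 0 0 0;0 0 0.02 0 0 0;0 0 0.022 0 0 0;0 0 0.022 0 0 0;0 0 0.022 0 0 0'
```

```text
clock: 22.63
tool_pos: [0.4429, -0.1271, 0.078]
orientation: [180.0, -0.0, 17.7]
force: [-4.1, 2.2, 5.4]
opening: 0.065
gripper_force: 30.0
```

```bash
python3 -m inch '0 0 0 0 0 0;0 0 0 0 0 0;0 0 0 0 0 0;0 0 0 0 0 0;0 0 0 0 0 0;0 0 0 0 0 0' -1;  python3 -m inch '0 0 -0.05 0 0 0;0 0 -0.14 0 0 0;0 0 -0.27 0 0 0;0 0 -0.4 0 0 0;0 0 -0.5 0 0 0;0 0 -0.57 0 0 0;0 0 -0.57 0 0 0'
python3 - <<'E'
from h import *
save('side','s8');o=cv2.imread('pics/s8.png');cv2.imwrite('pics/s8c.png',cv2.resize(o[200:400,240:430],None,fx=3,fy=3))
for n,t in(('side','lid'),('side','pot')):
  for m in cut_out(n,t)[:1]:
    print(t,m['rect'],m['p'])
go((.525,-.311,.2),-25)
E
```

```text
clock: 23.13
tool_pos: [0.443, -0.1272, 0.0775]
orientation: [180.0, -0.0, 17.7]
force: [0.3, 0.4, 0.7]
opening: 0.0872
gripper_force: 0.0
clock: 23.72
tool_pos: [0.4453, -0.1274, 0.2535]
orientation: [179.8, -0.4, 17.7]
force: [1.1, 0.5, 0.9]
opening: 0.0877
gripper_force: 0.0
lid [347.0, 348.7, 35.1, 36.6] 0.69
pot [270.9, 257.4, 69.8, 55.3] 0.63
[0.076 0.668 0.16 ] [-0.     0.     0.237]
```

View pics/s8c.png

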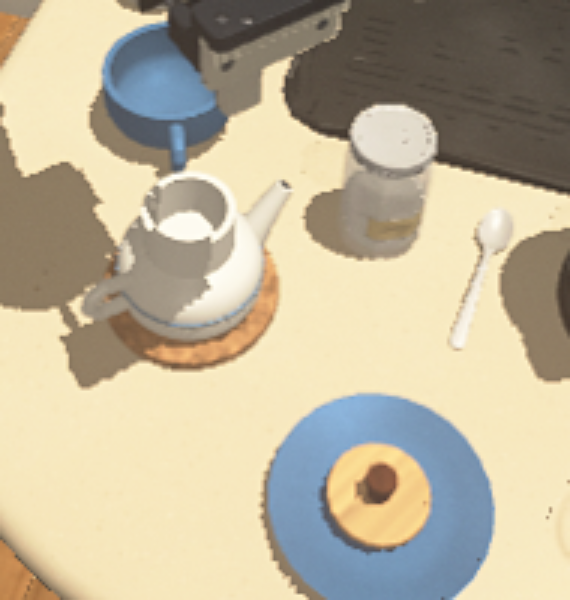

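The pot stands on the trivet (crop (190,270)). The lid waits on the saucer, upright, at (379,495).

```bash
python3 -c "
from h import *
print(atz('side',(379/3+240-.3,497/3+200-.3),.020),atz('side',(190/3+240-.3,215/3+200-.3),.104))"
python3 -m inch '0.01 0.06 0 0 0 0.03;0.015 0.13 0 0 0 0.06;0.02 0.21 0 0 0 0.09;0.03 0.3 0 0 0 0.12;0.04 0.39 0 0 0 0.15;0.05 0.48 0.03 0 0 0.18;0.06 0.56 0.07 0 0 0.21;0.07 0.62 0.11 0 0 0.237;0.076 0.655 0.14 0 0 0.237;0.076 0.668 0.16 0 0 0.237'
python3 -c "
from h import *
go((.525,-.311,.024),-25)"
```

```text
[ 0.5238214  -0.31223064  0.02      ] [ 0.44256617 -0.13295983  0.104     ]
clock: 24.7
tool_pos: [0.5248, -0.3119, 0.1971]
orientation: [180.0, 0.3, -24.9]
force: [0.3, 0.5, -0.4]
opening: 0.0872
gripper_force: 0.0
[ 0.002 -0.003  0.577] [0.    0.001 0.001]
```

```bash
python3 -m inch '0 0 0.08 0 0 0;0 0 0.18 0 0 0;0 0 0.28 0 0 0;0 0 0.38 0 0 0;0 0 0.46 0 0 0;0 0 0.52 0 0 0;0 0 0.56 0 0 0;0 0 0.577 0 0 0;0 0 0.577 0 0 0;0 0 0.577 0 0 0' -0.1
python3 -c "
from h import *
snapshot('top')
for n,t in (('top','pot'),('top','trivet'),('top','lid')):
  print(t,[(x['uv'],x['p'],atz(n,x['uv'],.012)) for x in landmark_of(n,t)[:1]])
save('top','t9')
"
python3 -m inch '0 0 0 0 0 0;0 0 0 0 0 0;0 0 0 0 0 0;0 0 0 0 0 0;0 0 0 0 0 0;0 0 0 0 0 0;0 0 0 0 0 0' 1
```

```text
clock: 25.53
tool_pos: [0.5257, -0.3108, 0.0278]
orientation: [180.0, -0.0, -24.9]
force: [0.5, -0.8, 0.9]
opening: 0.0484
gripper_force: 0.0
pot [([373.7, 221.6], 0.57, array([ 0.43595368, -0.12571714,  0.012     ]))]
trivet [([371.2, 220.6], 0.67, array([ 0.43935551, -0.11741635,  0.012     ]))]
lid [([427.7, 192.7], 0.65, array([ 0.5316647 , -0.30867382,  0.012     ]))]
clock: 26.37
tool_pos: [0.5255, -0.3111, 0.0273]
orientation: [-180.0, 0.0, -25.0]
force: [0.6, 0.2, -0.0]
opening: 0.0181
gripper_force: 30.0
```

```bash
python3 -m inch '0 0 -0.05 0 0 0;0 0 -0.12 0 0 0;0 0 -0.22 0 0 0;0 0 -0.33 0 0 0;0 0 -0.43 0 0 0;0 0 -0.51 0 0 0;0 0 -0.56 0 0 0;0 0 -0.58 0 0 0;0 0 -0.58 0 0 0'
python3 -c "
from h import *
save('top','t10');o=cv2.imread('pics/t10.png');cv2.imwrite('pics/t10c.png',cv2.resize(o[180:260,340:440],None,fx=8,fy=8,interpolation=cv2.INTER_CUBIC))
go((.443,-.127,.2),-25)"
```

```text
clock: 27.12
tool_pos: [0.5261, -0.3113, 0.2028]
orientation: [-180.0, -0.1, -25.0]
force: [0.2, 0.1, -0.8]
opening: 0.018
gripper_force: 30.0
[-0.508 -0.44   0.004] [-0. -0.  0.]
```

View pics/t10c.png

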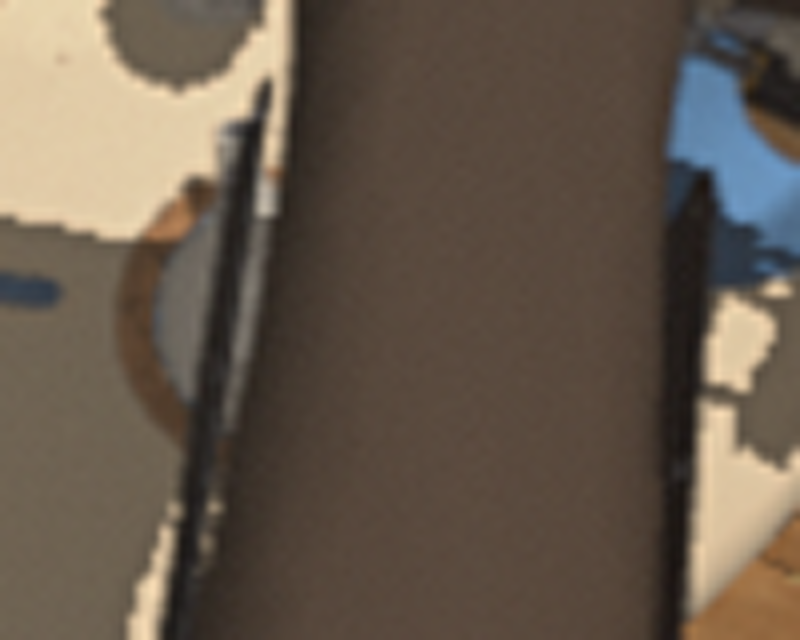

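The arm hides the pot from above, so I'll go by the release position (.443,-.127).

```bash
python3 -m inch '-0.04 -0.03 0 0 0 0;-0.09 -0.08 0 0 0 0;-0.16 -0.14 0 0 0 0;-0.23 -0.2 0 0 0 0;-0.3 -0.26 0 0 0 0;-0.37 -0.32 0 0 0 0;-0.43 -0.37 0 0 0 0;-0.48 -0.415 0 0 0 0;-0.508 -0.44 0 0 0 0;-0.508 -0.44 0 0 0 0'
python3 -m inch '0 0 0.04 0 0 0;0 0 0.1 0 0 0;0 0 0.15 0 0 0;0 0 0.19 0 0 0;0 0 0.19 0 0 0'
python3 -c "
from h import *
save('side','s11');o=cv2.imread('pics/s11.png');cv2.imwrite('pics/s11c.png',cv2.resize(o[200:330,240:370],None,fx=4.5,fy=4.5,interpolation=cv2.INTER_CUBIC))
go((.443,-.127,.12),-25)"
```

```text
clock: 28.0
tool_pos: [0.4413, -0.1257, 0.1999]
orientation: [180.0, 0.1, -24.9]
force: [0.9, -0.1, -0.6]
opening: 0.018
gripper_force: 30.0
clock: 28.42
tool_pos: [0.4408, -0.1276, 0.1409]
orientation: [179.8, 0.3, -25.0]
force: [-0.5, -0.7, -0.7]
opening: 0.0182
gripper_force: 30.0
[ 0.003 -0.004  0.074] [0.001 0.001 0.   ]
```

View pics/s11c.png

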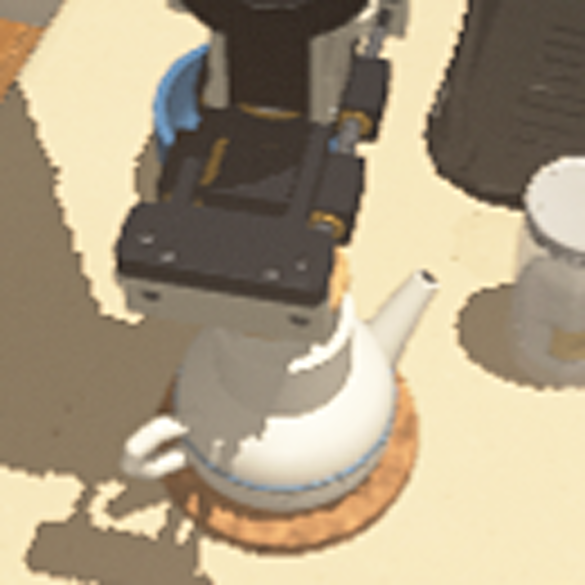

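The lid is over the mouth, as far as can be seen. Lowering gently.

```bash
python3 -m inch '0 0 0.02 0 0 0;0 0 0.04 0 0 0;0 0 0.055 0 0 0;0 0 0.065 0 0 0;0 0 0.065 0 0 0;0 0 0.065 0 0 0'
python3 -m inch '0 0 0.004 0 0 0;0 0 0.008 0 0 0;0 0 0.011 0 0 0;0 0 0.011 0 0 0;0 0 0.011 0 0 0'
```

```text
clock: 28.97
tool_pos: [0.4431, -0.1272, 0.1249]
orientation: [180.0, 0.0, -25.0]
force: [-0.5, -0.8, 0.2]
opening: 0.018
gripper_force: 30.0
clock: 29.38
tool_pos: [0.443, -0.1271, 0.1216]
orientation: [180.0, 0.0, -25.0]
force: [0.9, 1.0, -1.6]
opening: 0.0179
gripper_force: 30.0
```

```bash
python3 -m inch '0 0 0.003 0 0 0;0 0 0.006 0 0 0;0 0 0.009 0 0 0;0 0 0.011 0 0 0;0 0 0.011 0 0 0;0 0 0.011 0 0 0'
```

```text
clock: 29.88
tool_pos: [0.4431, -0.1271, 0.1183]
orientation: [-180.0, -0.0, -25.0]
force: [-0.2, 1.4, 0.5]
opening: 0.0178
gripper_force: 30.0
```

```bash
python3 -m inch '0 0 0.002 0 0 0;0 0 0.004 0 0 0;0 0 0.004 0 0 0;0 0 0.004 0 0 0'; python3 -m inch '0 0 0 0 0 0;0 0 0 0 0 0;0 0 0 0 0 0;0 0 0 0 0 0;0 0 0 0 0 0;0 0 0 0 0 0' 0.1;  python3 -m inch '0 0 -0.05 0 0 0;0 0 -0.12 0 0 0;0 0 -0.22 0 0 0;0 0 -0.32 0 0 0;0 0 -0.38 0 0 0;0 0 -0.38 0 0 0' -0.2
python3 -c "
from h import *
a=np.radians(-97);print(np.array([.4635,.0475])+.07*np.array([np.cos(a),np.sin(a)]))
go((.455,-.022,.21),-97)"
```

```text
clock: 30.22
tool_pos: [0.4432, -0.1272, 0.1181]
orientation: [-180.0, -0.0, -24.9]
force: [-5.5, 2.5, 13.5]
opening: 0.0178
gripper_force: 30.0
clock: 30.72
tool_pos: [0.443, -0.1272, 0.1169]
orientation: [180.0, 0.0, -25.0]
force: [-0.4, -0.3, -0.4]
opening: 0.039
gripper_force: 0.0
clock: 31.22
tool_pos: [0.4453, -0.1273, 0.2353]
orientation: [-179.8, -0.4, -24.9]
force: [0.3, 0.3, -0.2]
opening: 0.0528
gripper_force: 0.0
[ 0.45496915 -0.02197823]
[-0.119 -0.332  0.084] [-0.002 -0.001  0.4  ]
```

No picture views left, so I'll use the masks to check the lid seating and the cup pose.

```bash
cat > m3.py <<'E'
from h import *
def circ(w):
    A=np.c_[2*w,np.ones(len(w))];s=np.linalg.lstsq(A,(w**2).sum(1),rcond=None)[0];return np.round(s[:2],4),round(float(np.sqrt(s[2]+s[0]**2+s[1]**2)),4)
for n in('top','side'):
    im=save(n,n+'12').astype(int)
    for t in('cup','lid','pot'):
        for m in cut_out(n,t)[:1]: print(n,t,np.round(m['rect']),round(m['p'],2))
    hsv=cv2.cvtColor(im.astype(np.uint8),cv2.COLOR_RGB2HSV)
    b=((hsv[...,0]>98)&(hsv[...,0]<122)&(hsv[...,1]>90)&(hsv[...,2]>45)).astype(np.uint8)
    c=proj(n,[[.4635,.0475,.03]])[0].astype(int)
    b2=np.zeros_like(b);b2[c[1]-28:c[1]+28,c[0]-32:c[0]+32]=b[c[1]-28:c[1]+28,c[0]-32:c[0]+32]
    print(n,'blue',b2.sum(),'c',c)
    x0,y0=c[0]-32,c[1]-28
    for r in b2[y0:y0+56:1 if n=='top' else 1,x0:x0+64]: print(''.join('#' if v else '.' for v in r)) if r.any() else 0
    print(x0,y0+int(np.argmax(b2[y0:].any(1))))
    for name,P in(('lid top',[.443,-.127,.111]),('knob',[.443,-.127,.13])):
        q=proj(n,[P])[0];u,v=q.astype(int);print(name,np.round(q,1),im[v,u])
E
python3 m3.py
```

```text
top blue 30 c [321 213]
..............................######............................
...........................############.........................
.........................####........###........................
........................###.....................................
.......................##.......................................
289 197
lid top [377.8 218.7] [106  89  77]
knob [378.5 218.5] [104  89  77]
side cup [278. 224.  41.  32.] 0.97
side lid [286. 257.  36.  26.] 0.84
side pot [268. 260.  73.  54.] 0.97
side blue 41 c [296 230]
......................................................#.........
......................................................#.........
......................................................#.........
......................................................#.........
......................................................#.........
.....................................................##.........
....................................................###.........
....................................................###.........
...................................................##...........
...................................................##...........
...................................................#............
....................####........................................
........................#.......................................
.................................####...........................
..................................###...........................
..................................###...........................
..................................###...........................
....................................#...........................
...................................##...........................
...................................##...........................
264 221
lid top [302.6 266.9] [88 66 51]
knob [302.4 261. ] [130  87  60]
```

```bash
python3 - <<'E'
from h import *
snapshot('side');m=cut_out('side','cup')[0]['pixels']
ys,xs=np.where(m)
for y in range(238,258): 
    r=np.where(m[y])[0]; print(y,r.min() if len(r) else '',r.max() if len(r) else '',len(r))
# model: rim circle, body, foot; handle
def model(x,y,a):
    a=np.radians(a);d=np.array([np.cos(a),np.sin(a)]);nrm=np.array([-d[1],d[0]])
    I=np.zeros((400,640),np.uint8);t=np.linspace(0,2*np.pi,60)
    C=np.vstack([np.c_[x+r*np.cos(t),y+r*np.sin(t),0*t+z] for r,z in((.056,.06),(.054,.04),(.047,.02),(.03,0))])
    H=np.array([[*(np.array([x,y])+d*r+s*.006*nrm),z] for r in(.05,.085) for s in(-1,1) for z in(.016,.053)])
    for P in(C,H): cv2.fillConvexPoly(I,cv2.convexHull(np.round(proj('side',P)*16).astype(np.int32)),1,shift=4)
    return I>0
best=[]
for dx in np.arange(.452,.478,.002):
  for dy in np.arange(.036,.060,.002):
    for a in range(-112,-80,3):
      M=model(dx,dy,a);best.append(((M&m).sum()/(M|m).sum(),dx,dy,a))
best.sort(reverse=True)
for b in best[:10]: print(np.round(b,3))
q=proj('side',[[.4635,.0475,.125]])[0];print('lid chk',[ (x['uv'],atz('side',x['uv'],.096)) for x in landmark_of('side','lid')],[ (x['uv'],atz('side',x['uv'],.012)) for x in landmark_of('side','pot')])
E
```

```text
238 277 290 14
239 278 290 13
240 278 307 15
241 279 311 21
242 280 312 26
243 280 312 33
244 281 311 31
245 282 309 28
246 284 308 25
247 286 306 21
248 290 303 14
249 295 302 8
250 297 301 5
251 297 301 5
252 297 301 5
253 298 301 4
254   0
255   0
256   0
257   0Traceback (most recent call last):
  File "<stdin>", line 18, in <module>
  File "<stdin>", line 12, in model
  File "h.py", line 13, in proj
    K,k1,Rm,t=cam(n)
              ~~~^^^
  File "h.py", line 5, in cam
    c=camera_params(n);return np.array(c["mtx"],float),float(c["k1"]),R.from_rotvec(np.ravel(c["rvec"])).as_matrix(),np.ravel(c["tvec"])
ValueError: time passes only in moves, steps and waits
```

```bash
sed -i 's/^def cam(n)/import functools\n@functools.lru_cache\ndef cam(n)/' h.py; python3 - <<'E'
from h import *
for a in(-103,-100,-97,-94,-90,-85):
    r=np.radians(a);P=[[.4635+k*np.cos(r),.0475+k*np.sin(r),z] for k,z in((.085,.02),(.085,.045),(.06,.05))];print(a,proj('side',P).round(1).tolist())
print([ (x['uv'],atz('side',x['uv'],.096)) for x in landmark_of('side','lid')],[ (x['uv'],atz('side',x['uv'],.012)) for x in landmark_of('side','pot')])
go((.455,-.022,.21),-97)
E
```

```text
-103 [[295.6, 260.3], [295.3, 253.5], [295.6, 243.8]]
-100 [[297.5, 260.2], [297.2, 253.4], [296.9, 243.8]]
-97 [[299.4, 260.1], [299.2, 253.3], [298.2, 243.7]]
-94 [[301.3, 259.9], [301.1, 253.1], [299.6, 243.6]]
-90 [[303.8, 259.5], [303.6, 252.7], [301.3, 243.3]]
-85 [[306.8, 258.8], [306.7, 252.0], [303.5, 242.9]]
[([301.9, 271.7], array([ 0.4412754 , -0.12732295,  0.096     ]))] [([305.7, 295.8], array([ 0.44744513, -0.13091128,  0.012     ])), ([366.2, 275.6], array([ 0.59475079, -0.11072901,  0.012     ]))]
[-0.112 -0.335  0.069] [0.  0.  0.4]
```

```bash
python3 -m inch '-0.01 -0.03 0 0 0 0.038;-0.02 -0.06 0 0 0 0.076;-0.035 -0.1 0 0 0 0.114;-0.05 -0.15 0 0 0 0.152;-0.065 -0.2 0 0 0 0.19;-0.08 -0.24 0.02 0 0 0.228;-0.09 -0.28 0.04 0 0 0.266;-0.1 -0.31 0.055 0 0 0.304;-0.112 -0.335 0.069 0 0 0.342;-0.112 -0.335 0.069 0 0 0.38' -0.2
python3 -m inch '0 0 0 0 0 0.02;0 0 0 0 0 0.02;0 0 0 0 0 0.02'
python3 -c "
from h import *
go((.455,-.022,.024),-97)"
```

```text
clock: 32.65
tool_pos: [0.4547, -0.0208, 0.2095]
orientation: [179.9, -0.0, -93.7]
force: [0.6, -0.7, 0.7]
opening: 0.0526
gripper_force: 0.0
clock: 32.9
tool_pos: [0.455, -0.0218, 0.2103]
orientation: [180.0, -0.0, -96.8]
force: [0.0, -0.7, 0.3]
opening: 0.0524
gripper_force: 0.0
[ 0.001 -0.     0.621] [ 0.    -0.     0.001]
```

```bash
python3 -m inch '0 0 0.07 0 0 0;0 0 0.17 0 0 0;0 0 0.27 0 0 0;0 0 0.37 0 0 0;0 0 0.46 0 0 0;0 0 0.53 0 0 0;0 0 0.58 0 0 0;0 0 0.61 0 0 0;0 0 0.621 0 0 0;0 0 0.621 0 0 0'
python3 -m inch '0 0 0 0 0 0;0 0 0 0 0 0;0 0 0 0 0 0;0 0 0 0 0 0;0 0 0 0 0 0;0 0 0 0 0 0;0 0 0 0 0 0;0 0 0 0 0 0;0 0 0 0 0 0' 1
```

```text
clock: 33.73
tool_pos: [0.4549, -0.022, 0.0237]
orientation: [179.9, -0.0, -96.9]
force: [0.7, 0.1, 0.2]
opening: 0.0525
gripper_force: 0.0
clock: 34.48
tool_pos: [0.4549, -0.0219, 0.0242]
orientation: [180.0, -0.0, -97.0]
force: [-0.7, 0.2, 3.5]
opening: 0.0119
gripper_force: 30.0
```

```bash
python3 -m inch '0 0 -0.02 0 0 0;0 0 -0.06 0 0 0;0 0 -0.12 0 0 0;0 0 -0.2 0 0 0;0 0 -0.3 0 0 0;0 0 -0.4 0 0 0;0 0 -0.49 0 0 0;0 0 -0.56 0 0 0;0 0 -0.6 0 0 0;0 0 -0.6 0 0 0'
cat > m4.py <<'E'
from h import *
def circ(w):
    A=np.c_[2*w,np.ones(len(w))];s=np.linalg.lstsq(A,(w**2).sum(1),rcond=None)[0];return np.round(s[:2],4),round(float(np.sqrt(s[2]+s[0]**2+s[1]**2)),4)
for n in('top','side'):
    save(n,n+'13')
    for m in cut_out(n,'saucer')[:1]:
        c,_=cv2.findContours(m["pixels"].astype(np.uint8),cv2.RETR_EXTERNAL,cv2.CHAIN_APPROX_NONE)
        c=max(c,key=cv2.contourArea)[:,0];print(n,'saucer',round(m['p'],2),circ(np.array([atz(n,p+0.,.017)[:2] for p in c])))
    for t in('cup','saucer'): print(n,t,[(np.round(x['uv'],1),round(x['p'],2)) for x in landmark_of(n,t)[:2]],[np.round(x['rect']) for x in boxes_of(n,t)[:1]])
o=get_obs();p=np.array(o['tool_pos']);a=np.radians(-97);c=p-[.07*np.cos(a),.07*np.sin(a),.0242];print('cup exp',c,proj('side',[c])[0],proj('top',[c])[0])
go((.525+.07*np.cos(a),-.3105+.07*np.sin(a),p[2]),-97)
E
python3 m4.py
```

```text
clock: 35.32
tool_pos: [0.4562, -0.0216, 0.207]
orientation: [-179.7, 0.1, -96.9]
force: [1.0, -0.4, -2.0]
opening: 0.0114
gripper_force: 30.0
top saucer 0.97 (array([ 0.5257, -0.3114]), 0.0703)
top cup [(array([320.2, 210.6]), 0.58)] [array([305., 189.,  21.,  12.])]
top saucer [(array([430.3, 191.6]), 0.61)] [array([408., 172.,  41.,  45.])]
side cup [] [array([272., 171.,  43.,  32.])]
side saucer [(array([365.6, 369.8]), 0.82)] [array([332., 331.,  74.,  67.])]
cup exp [0.46345289 0.0476213  0.17956602] [294.61709782 185.16575434] [321.53006115 211.62758494]
[ 1.16  -0.348  0.   ] [ 0. -0.  0.]
```

```bash
python3 -m inch '0.03 -0.01 0 0 0 0;0.09 -0.03 0 0 0 0;0.17 -0.05 0 0 0 0;0.27 -0.08 0 0 0 0;0.37 -0.11 0 0 0 0;0.47 -0.14 0 0 0 0;0.57 -0.17 0 0 0 0;0.67 -0.2 0 0 0 0;0.76 -0.23 0 0 0 0;0.84 -0.25 0 0 0 0'
python3 -c "
from h import *
go((.517,-.3805,.207),-97)"
```

```text
clock: 36.75
tool_pos: [0.4991, -0.2836, 0.2038]
orientation: [180.0, -0.0, -97.0]
force: [0.9, 0.2, -2.2]
opening: 0.0117
gripper_force: 30.0
[ 0.313 -0.099 -0.011] [ 0. -0.  0.]
```

```bash
python3 -m inch '0.06 -0.02 0 0 0 0;0.13 -0.04 0 0 0 0;0.2 -0.06 0 0 0 0;0.25 -0.08 0 0 0 0;0.29 -0.09 0 0 0 0;0.313 -0.099 0 0 0 0;0.313 -0.099 0.05 0 0 0;0.313 -0.099 0.12 0 0 0;0.313 -0.099 0.2 0 0 0;0.313 -0.099 0.2 0 0 0'
python3 - <<'E'
from h import *
snapshot('side')
m=cut_out('side','cup')
o=get_obs();p=np.array(o['tool_pos']);a=np.radians(-97);c=p-[.07*np.cos(a),.07*np.sin(a),.0242]
t=np.linspace(0,2*np.pi,90);rim=proj('side',np.c_[c[0]+.056*np.cos(t),c[1]+.056*np.sin(t),0*t+c[2]+.06])
print(c,'rim box',rim.min(0),rim.max(0),[(x['rect'],x['p']) for x in m])
go((.517,-.3805,.04),-97)
E
```

```text
clock: 37.58
tool_pos: [0.5143, -0.3762, 0.1392]
orientation: [179.6, 0.2, -97.0]
force: [-0.8, 0.2, -3.8]
opening: 0.012
gripper_force: 30.0
[ 0.52512496 -0.30819529  0.11963307] rim box [340.78562934 289.4398324 ] [410.89343328 352.656663  ] [([340.1, 294.9, 29.8, 63.1], 0.9), ([283.7, 139.9, 17.4, 23.1], 0.31)]
[ 0.009 -0.003  0.346] [0.001 0.    0.   ]
```

```bash
python3 -m inch '0.003 0 0.04 0 0 0;0.003 0 0.1 0 0 0;0.003 0 0.17 0 0 0;0.003 0 0.23 0 0 0;0.003 0 0.28 0 0 0;0.003 0 0.315 0 0 0;0.003 0 0.335 0 0 0;0.003 0 0.335 0 0 0;0.003 0 0.335 0 0 0'
python3 -c "
from h import *
go((.517,-.3805,.03),-97)"
```

```text
clock: 38.43
tool_pos: [0.5174, -0.3791, 0.0442]
orientation: [-180.0, -0.0, -96.9]
force: [0.2, -0.1, -1.8]
opening: 0.0117
gripper_force: 30.0
[0.005 0.001 0.047] [-0. -0.  0.]
```

```bash
python3 -m inch '0.005 0 0.015 0 0 0;0.005 0 0.03 0 0 0;0.005 0 0.04 0 0 0;0.005 0 0.045 0 0 0;0.005 0 0.045 0 0 0;0.005 0 0.045 0 0 0'
python3 -m inch '0 0 0.002 0 0 0;0 0 0.005 0 0 0;0 0 0.005 0 0 0;0 0 0.005 0 0 0'
```

```text
clock: 38.93
tool_pos: [0.5167, -0.3803, 0.03]
orientation: [180.0, -0.0, -97.0]
force: [0.5, -0.5, -2.3]
opening: 0.0115
gripper_force: 30.0
clock: 39.27
tool_pos: [0.517, -0.3805, 0.0292]
orientation: [-180.0, -0.0, -97.0]
force: [-1.6, -0.8, 3.7]
opening: 0.0116
gripper_force: 30.0
```

Contact came at exactly the expected height, so the cup foot is on the flat floor. Releasing and moving clear.

```bash
python3 -m inch '0 0 0 0 0 0;0 0 0 0 0 0;0 0 0 0 0 0;0 0 0 0 0 0;0 0 0 0 0 0' 0.2;  python3 -m inch '0 0 -0.04 0 0 0;0 0 -0.12 0 0 0;0 0 -0.22 0 0 0;0 0 -0.34 0 0 0;0 0 -0.46 0 0 0;0 0 -0.58 0 0 0;0 0 -0.68 0 0 0;0 0 -0.74 0 0 0;0 0 -0.74 0 0 0'
python3 -m inch '-0.1 0.03 0 0 0 0;-0.2 0.06 0 0 0 0;-0.33 0.1 0 0 0 0;-0.46 0.14 0 0 0 0;-0.59 0.17 0 0 0 0;-0.72 0.21 0 0 0 0;-0.84 0.25 0 0 0 0;-0.93 0.28 0 0 0 0;-0.99 0.29 0 0 0 0;-0.99 0.29 0 0 0 0'
python3 -m inch '-0.1 0.03 0 0 0 0;-0.2 0.06 0 0 0 0;-0.33 0.1 0 0 0 0;-0.46 0.14 0 0 0 0;-0.49 0.14 0 0 0 0;-0.49 0.14 0 0 0 0'
cat > m5.py <<'E'
from h import *
t=np.linspace(0,2*np.pi,90)
def box(n,x,y,z,r): q=proj(n,np.c_[x+r*np.cos(t),y+r*np.sin(t),0*t+z]);return np.round(np.r_[q.min(0),q.max(0)-q.min(0)],1)
E={'cup':(.5255,-.311,.065,.056),'saucer':(.5255,-.311,.017,.072),'trivet':(.443,-.127,.012,.065),'lid':(.443,-.127,.111,.033),'infuser':(.4845,.2185,.047,.03),'drip_dish':(.4845,.2185,.016,.043),'pot':(.443,-.127,.052,.0525)}
for n in('side','top'):
    save(n,n+'14')
    for k,v in E.items():
        print(n,k,'exp',box(n,*v),[(np.round(x['rect']).astype(int).tolist(),round(x['p'],2)) for x in boxes_of(n,k)[:2]],[(np.round(x['uv']).tolist(),round(x['p'],2)) for x in landmark_of(n,k)[:1]])
    for k in('sugar_jar','timer'): print(n,k,[(np.round(x['uv'],1).tolist(),atz(n,x['uv'],0).round(3)) for x in landmark_of(n,k)[:1]])
E
python3 m5.py
```

```text
clock: 39.68
tool_pos: [0.5167, -0.3802, 0.0284]
orientation: [180.0, 0.0, -97.0]
force: [0.2, -0.3, 0.8]
opening: 0.0344
gripper_force: 0.0
clock: 40.43
tool_pos: [0.5184, -0.3815, 0.2573]
orientation: [-179.5, -0.2, -96.9]
force: [1.1, -0.7, -0.3]
opening: 0.0352
gripper_force: 0.0
clock: 41.27
tool_pos: [0.4659, -0.0723, 0.2515]
orientation: [-179.9, 0.1, -96.8]
force: [0.2, 0.1, 0.8]
opening: 0.0349
gripper_force: 0.0
clock: 41.77
tool_pos: [0.4424, 0.0782, 0.2511]
orientation: [-180.0, 0.0, -96.7]
force: [-0.7, -0.3, 0.6]
opening: 0.0349
gripper_force: 0.0
side cup exp [338.1 325.2  62.2  60.2] [([342, 328, 59, 71], 0.92)] [([305.0, 294.0], 0.63)]
side saucer exp [328.5 330.1  76.3  75.6] [([328, 347, 76, 53], 0.88)] [([304.0, 297.0], 0.39)]
side trivet exp [273.6 270.8  59.2  50.7] [([279, 287, 55, 36], 0.67)] []
side lid exp [286.2 254.2  32.7  26.2] [([285, 257, 34, 29], 0.92)] [([299.0, 271.0], 0.85)]
side infuser exp [280.9 175.3  21.5  13.7] [([279, 168, 26, 32], 0.63)] [([294.0, 192.0], 0.64)]
side drip_dish exp [276.9 180.8  30.2  19.7] [([278, 183, 30, 22], 0.63)] [([29
[... 325 characters left out ...]
], 0.6)] [([429.0, 193.0], 0.73)]
top saucer exp [407.2 173.1  43.3  42.8] [([407, 170, 39, 47], 0.87)] [([428.0, 196.0], 0.91)]
top trivet exp [354.6 200.1  38.9  38.9] [([353, 202, 40, 38], 0.75)] [([372.0, 218.0], 0.52)]
top lid exp [367.2 208.1  21.2  21.2] [([371, 210, 18, 17], 0.88)] [([377.0, 220.0], 0.84)]
top infuser exp [260.5 198.2  18.3  18.3] [([250, 199, 24, 19], 0.49)] [([268.0, 207.0], 0.51)]
top drip_dish exp [258.  195.1  25.7  25.6] [] [([272.0, 206.0], 0.46)]
top pot exp [359.3 203.1  32.3  32.3] [([360, 195, 32, 51], 0.89)] [([376.0, 217.0], 0.89)]
top sugar_jar [([363.4, 175.6], array([ 0.593, -0.095,  0.   ]))]
top timer [([216.9, 202.4], array([0.505, 0.403, 0.   ]))]
```

Everything matches expectations. One last precise check of the lid, from the wood colour.

```bash
python3 - <<'E'
from h import *
def circ(w):
    A=np.c_[2*w,np.ones(len(w))];s=np.linalg.lstsq(A,(w**2).sum(1),rcond=None)[0];return np.round(s[:2],4),round(float(np.sqrt(s[2]+s[0]**2+s[1]**2)),4)
for n in('top','side'):
    snapshot(n)
    for k,z in(('lid',.111),('trivet',.012),('cup',.065)):
        m=cut_out(n,k)
        if not m: continue
        m=m[0]['pixels'].astype(np.uint8)
        c=max(cv2.findContours(m,0,cv2.CHAIN_APPROX_NONE)[0],key=cv2.contourArea)[:,0]
        print(n,k,circ(np.array([atz(n,p+0.,z)[:2] for p in c])))
        if k=='lid' and n=='side':
            im=cv2.imread('pics/side14.png')[:,:,::-1].astype(int);u,v=c.mean(0).astype(int)
            for y in range(250,292): print(y,''.join('k' if im[y,x].sum()<230 else ('w' if im[y,x,0]-im[y,x,2]>60 else '.') for x in range(274,334)))
E
```

```text
top lid (array([ 0.4417, -0.1223]), 0.0305)
top trivet (array([ 0.4412, -0.1229]), 0.0572)
top cup (array([ 0.5244, -0.3119]), 0.0593)
side lid (array([ 0.4423, -0.1285]), 0.0325)
250 ............................................................
251 ............................................................
252 ............................................................
253 ............................................................
254 .........................wwwwwwww...........................
255 .....................wwwwwwwwwwwwwwww.......................
256 ...................wwwwwwwwwwwwwwwwwwww.....................
257 .................wwwwwwwwwwwwwwwwwwwwwww....................
258 ................wwwwwwwwwwwwwwwwwwwwwwwww...................
259 ...............wwwwwwwwwwwwwwwwwwwwwwwwwww..................
260 ..............wwwwwwwwwwwwwwwwwwwwwwwwwwwww.................
261 .............wwwwwwwwwwwwwwwwwwwwwwwwwwwwwww................
262 .............wwwwwwwwwwwwwwwwwwwwwwwwwwwwwww................
263 .............wwwwwwwwww...wwwww.wwwwwwwwwwwww...............
264 ......
[... 1157 characters left out ...]
..
282 ......................................................w.....
283 ....w.................................................ww....
284 ...www................................................www...
285 ...ww.................................................www...
286 ..www.................................................wwww..
287 ..ww..................................................wwww..
288 .www..................................................wwwww.
289 .ww...................................................wwwww.
290 www...................................................wwwww.
291 www...................................................wwwww.
side trivet (array([ 0.4443, -0.1361]), 0.0543)
```

```bash
python3 -c "
from plant import *
print(close_job())"
```

```text
the job is handed in; nothing more can be done
None
```

I handed the job in at about 43 s of the 141 s. The infuser is in the drip dish, the lidded teapot is on the trivet and the cup is in the saucer; contact heights and final camera checks fit proper seating, and the jar and timer were not touched.

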